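# Lock the bottom tray and peel the top one off the sticky stack

## Robot

A 6-joint arm with a two-finger parallel gripper is mounted at the origin on the work surface. World frame = base frame: x ahead of the robot, y to its left, z up, the work surface at z = 0. Lengths are in m, angles in rad, forces in N, time in s.
With the tool pointing down it reaches from about 0.25 to 0.725 m from the base axis. Payload 9.7 kg.
Tool frame: the origin (TCP) lies on the centre line of the jaws, within the pads' length; the fingertips stand 25 mm ahead of it and the grasp point (between the pads) lies 6 mm ahead of it (arm.nose_length is the distance from the TCP to the fingertips, in m); z points along the fingers, y is the line along which they close (so a half turn about z gives the same grasp; the last joint's range is limited). The gripper opens to 85 mm and grips with 20 to 120 N. Pads are 22 mm wide; open, the fingers measure 114 mm over their backs; the gripper's body (76 mm by 85 mm) begins 54 mm behind the grasp point. The pads swing forward as they close: fully open they stand 13 mm farther back than shut.
Start: joints at [1.332, 0.087, 0.176, 1.66, 0, 1.571], TCP at [0.13, 0.534, 0.256] pointing down, gripper open.
Joint ranges: [-3.13, 3.13], [-0.85, 1.81], [-1.15, 1.24], [-2.2, 2.28], [-1.44, 1.52], [-3.14, 3.14]. Speed limits (rad/s): [2.22, 2.22, 2.57, 3.14, 3.14, 3.14].

## Interface

Orientations are given as a 3x3 rotation matrix whose columns are the frame's x, y, z axes.
In Python, from bench import arm gives the robot as it stands.
- The arm moves only by the tool drive_tool, never from a script. Its argument "moves" is a list of rows, each a list of 3 entries, a list of its own where there are three numbers: the shift along the tool's x, y, z normalised to -1 to 1, where 1 is 0.08 m, then the turn about the tool's z normalised to -1 to 1, where 1 is pi/2 rad, then the closure, from -1 (fully open) to 1 (shut). In form: [[[dx, dy, dz], yaw, grip], ...]. A call has 1 to 5 rows; each row is the pose to reach, as a shift and turn from the pose commanded when the call began, along the tool's axes at that moment; what a row does not reach only later rows make up. A row lasts 1/10 s, in which the tool goes at most 50 mm and 8.59 degrees, less where a joint would pass 70% of its speed; a pose out of reach is approached as far as the arm can. A call with a number of a shift or a turn outside -1 to 1 is refused whole. A call with a gripper value outside its range is refused whole. The fingers move at their own pace and stop on an object; "grip_force" is the grip in N (left out, the last holds). Time passes only in rows, so rows that repeat a pose let the fingers close. It gives the time, the measured TCP pose, the force, the opening and the grip force at its end, in the units of the state.
- arm.sense(): the state, without advancing time (a new reading comes with each control period).
- arm.capture(name): name is "scene" or "top"; returns (picture, depth): 420x560x3 uint8, red, green, blue; 420x560 float32, m along the optical axis (not along the pixel's ray), 0 where there is no reading.
- arm.calibration(name): a dict with "mtx" (3x3 intrinsics, pixels), "R" (3x3) and "t" (3): a world point X has camera coordinates R X + t. Camera axes: x right, y down, z forward; pixel columns grow to the right and rows downward; lengths in m; the calibration is good to about 2 mm. A picture is of the moment at which its call begins. calibration takes no time and is no camera call.
- arm.finish_job(): hands the job in; it is judged then, once.
The state is a dict: "time": time; "q": joint angles; "qvel": joint speeds; "joint_torque": joint torques, N m; "position": TCP position; "eef_rot": TCP orientation; "ft_force": force on the tool from outside, world axes, zero at the start; "torque": the same for the moment, N m; "gripper_width": opening from 0.0 (shut) to 1.0 (fully open); "gripper_force": force on a finger pad.
Only numpy, scipy, OpenCV 4.12 (cv2) and the standard library are available. Lean on these libraries where they do the work, as an engineer would, in place of code of your own. Each camera call takes 0.05 s, during which the arm holds its last target. There are 200 camera calls.

## Task

Slide the aluminium keeper plate fully home into the jig's slot, so that it traps the bottom tray's tongue. Then peel the top steel tray off the sticky nested stack by lifting it at its corner lug while the opposite corner still rests in the bottom tray, leaving bottom tray and keeper in place and the hammer, tin, wooden block and square undisturbed. Finish holding the tray by its lug, still and level, about 20 cm above the bench with its middle over the middle of the small black mat beside the jig; do not let go.

Things in the scene. Friction and masses are not known exactly. Their poses are not given: they have to be found in the camera images.
- jig: Fixed grey bench jig: base plate 180 x 150 x 8 mm that carries the tray stack between low guides (tops 25 mm above the bench), and on its +y side a 90 mm wide arm with the keeper slot, out to y = 195 mm. Origin on the bench under the middle of the stack, z up. The slot runs along jig y at x = 0. Slot rails (tops 13 mm above the bench) run from y = 64 to 195 mm, open above and at the sides beyond y = 160.
- slot_home (a point): Where keeper_grip lies when the keeper is home, its leading edge against the end stops: x = 0, y = 150, z = 45 mm in the jig. Axes as the jig's; the keeper goes in with its axes parallel to these, moving to -y.
- slot_mouth (a point): Middle of the slot's entry, on the rails: x = 0, y = 130, z = 13 mm in the jig. The slot proper spans jig y = 70 (end stops) to 130: 63 mm wide between cheeks, 10 mm high (z = 13 to 23) under two side lips with tops at z = 27 mm. Low flared guides (tops at z = 21 mm) lead in from y = 160.
- keeper: Keeper: loose aluminium plate, 170 g, flat on the bench, 60 mm wide (x), 100 long (y), 8 thick, with an upright grip fin 12 mm thick (x) and 32 long (y), from 8 to 46 mm above the underside, near its trailing +y end. The -y edge enters the slot. Origin in the middle of its underside.
- keeper_grip (a point): Grip point in the keeper's fin, 32 mm above the plate's underside and 30 mm to +y of its middle; the leading edge is 80 mm from it in -y. Axes as the keeper's.
- lower: Bottom tray, bare sheet steel, 200 g, loose in the jig: floor 130 (x) x 100 (y) x 3 mm, walls flared 35 deg to a rim 18 mm up (155 x 125 mm), and a flat tongue 36 mm wide, 3 thick, out to y = 105 mm, between the slot's rails; the keeper slides 2 mm above it. Origin under the middle of the floor, 8 mm above the bench; axes as the jig's.
- top: Top tray, bare sheet steel, 160 g: flared like the bottom one, no tongue, nested in it on four 7 mm feet (x = +-50, y = +-36 mm), its rim 36 mm above the bench. Sticky sprung rubber grips in the bottom tray cling to each foot with a few newtons until it has risen 5 mm; without the keeper the bottom tray comes along. Origin under its middle at the feet; axes as the jig's at the start.
- top_center (a point): Middle of the top tray's floor, 8.5 mm above the tray's origin; axes as the tray's (x along 130 mm, y along 100 mm, z up).
- lug (a point): Grip point in the top tray's upright lug, x = 66, y = 51 mm from the tray's middle and 38.5 mm above top_center. The lug is a folded sheet 10 mm thick, 36 wide, set across the +x +y corner: thickness along the x = y diagonal of the tray. It ends 18 mm above this point; the rim is 22 mm below it. Axes as the tray's.
- top_far (a point): Underside of the top tray's foot at the -x -y corner, opposite the lug (x = -50, y = -36 mm from the middle, 8.5 mm below top_center).
- lower_far (a point): Point on the bottom tray's floor where that foot rests.
- mat: Fixed small black rubber mat, 180 x 140 x 4 mm, on the bench to the right (-y) of the jig. Origin in the middle of its underside on the bench.
- hammer: Bystander: hammer, 260 mm long, lying beyond the jig and keeper. Origin under its middle.
- tin: Bystander: plain metal tin, 60 mm across and 85 mm high, standing beyond the jig. Origin under its middle.
- former: Bystander: wooden forming block, 70 x 45 x 40 mm, lying between robot and jig. Origin under its middle.
- square: Bystander: try square, wooden stock 100 x 18 x 14 mm with a 120 mm steel blade, lying flat beyond the mat. Origin under the middle of its stock.

How it is judged:
On the way, in this order (a step that is already met when the one before it is completed fails the run):
1. the keeper is fully home in the jig's slot with the trays still nested (y of keeper_grip in the frame of jig between 0.144 and 0.155 m and x of keeper_grip in the frame of jig between -0.005 and 0.005 m and z of keeper_grip in the frame of jig between 0.04 and 0.05 m and angle between the y axis of keeper_grip and the y axis of jig, either way round below 0.08 rad and distance between top_far and lower_far below 0.006 m and angle between top_center's own z axis and vertical below 0.08 rad), for 0.2 s.
2. the top tray is peeled up at its lug corner (tilted over 7 degrees) while the opposite corner is still within 25 mm of its place in the bottom tray (angle between top_center's own z axis and vertical above 0.13 rad and distance between top_far and lower_far below 0.025 m and contact force between the fingers and top above 0.5 N and y of keeper_grip in the frame of jig between 0.144 and 0.155 m and x of keeper_grip in the frame of jig between -0.005 and 0.005 m and z of keeper_grip in the frame of jig between 0.04 and 0.05 m and angle between the y axis of keeper_grip and the y axis of jig, either way round below 0.08 rad), for 0.05 s.
At the end, for the whole second after the job is handed in: Top tray held still in the fingers, level within 11 deg, its middle 130-280 mm above the bench and within 50 mm of the mat's middle; keeper home within 5 mm, parallel within 4.5 deg; bottom tray flat in the jig within 8 mm of its place; bystanders within 30 mm of their starts (y of keeper_grip in the frame of jig between 0.144 and 0.155 m and x of keeper_grip in the frame of jig between -0.005 and 0.005 m and z of keeper_grip in the frame of jig between 0.04 and 0.05 m and angle between the y axis of keeper_grip and the y axis of jig, either way round below 0.08 rad and contact force between the fingers and top above 1 N and height (world z) of top_center between 0.13 and 0.28 m and angle between top_center's own z axis and vertical below 0.2 rad and horizontal distance between top_center and mat below 0.05 m and linear speed of top below 0.03 m/s and contact force between top and lower below 0.1 N and horizontal distance between lower and jig below 0.008 m and z of lower in the frame of jig below 0.013 m and angle between lower's own z axis and vertical below 0.06 rad and contact force between the fingers and keeper below 0.1 N and distance of each of hammer, tin, former, square from where it was at the start of the episode below 0.03 m); the arm keeps its last pose, push and grip.
It fails at once if the bottom tray is pulled out of its place in the jig (over 20 mm) (distance of lower from where it was at the start of the episode above 0.02 m).
It fails at once if the hammer is disturbed (over 30 mm) (distance of hammer from where it was at the start of the episode above 0.03 m).
It fails at once if the tin is disturbed (over 30 mm) (distance of tin from where it was at the start of the episode above 0.03 m).
It fails at once if the former is disturbed (over 30 mm) (distance of former from where it was at the start of the episode above 0.03 m).
It fails at once if the square is disturbed (over 30 mm) (distance of square from where it was at the start of the episode above 0.03 m).
It also fails if it takes over 61 s, if anything falls off the work surface, if the arm or the gripper's body presses on something with over 40 N, if the wrist force passes 120 N, or if a joint passes its speed limit or range.

## Working session

There is one attempt and no reset: what is moved stays moved. The work goes in short steps, Python scripts to look and compute and a tool call to move; the robot and the scene stay as the last step left them, time stands still between calls to the robot, and variables do not carry over. Pictures are saved under pics/ and viewed, at most 10 in all, crops included, and the job is handed in when it is done.

Besides the shell and the picture viewer there is one more tool, called as a command line: name --argument value ..., lists and objects as JSON in quotes. drive_tool: Moves the arm, as the interface text tells. Scaled input: -1 to 1 covers 0.08 m each way for a shift and pi/2 rad each way for a turn. Its arguments: {"type":"object","properties":{"moves":{"type":"array","items":{"type":"array"}},"grip_force":{"type":"number"}},"required":["moves"]}

```bash
mkdir -p pics; cat > h.py <<'E'
import numpy as np, cv2
from bench import arm
def grab(n,save=None):
    im,d=arm.capture(n)
    if save: cv2.imwrite('pics/'+save,im[:,:,::-1])
    c=arm.calibration(n);K,R,t=[np.array(c[k]) for k in('mtx','R','t')]
    v,u=np.mgrid[:d.shape[0],:d.shape[1]]
    P=np.stack([(u-K[0,2])/K[0,0]*d,(v-K[1,2])/K[1,1]*d,d],-1)
    W=(P-t.ravel())@R; W[d==0]=np.nan
    return im,d,W
def proj(n,X):
    c=arm.calibration(n);K,R,t=[np.array(c[k]) for k in('mtx','R','t')]
    p=K@(R@np.array(X)+t.ravel());return p[:2]/p[2]
E
python3 - <<'E'
from h import *
for n in('top','scene'):
    im,d,W=grab(n,n+'0.png'); np.save(n+'.npy',W)
    c=arm.calibration(n);print(n,-np.array(c['R']).T@np.array(c['t']).ravel(),c['mtx'])
print(arm.sense())
E
```

```text
top [0.45394169 0.00822381 1.28642325] [[427.39512209   0.         278.91964471]
 [  0.         427.39512209 220.51201436]
 [  0.           0.           1.        ]]
scene [1.24312404 0.42257381 0.72528825] [[383.95451487   0.         272.9808269 ]
 [  0.         383.95451487 209.72689512]
 [  0.           0.           1.        ]]
{'time': 0.1, 'q': array([ 1.33199079e+00,  8.73962620e-02,  1.75191629e-01,  1.65981779e+00,
       -3.53723048e-05,  1.57077867e+00]), 'qvel': array([-0.00065406, -0.00125767,  0.00254254, -0.00052773, -0.00144073,
       -0.00097175]), 'joint_torque': array([ 7.18718456e-05, -5.21562266e+01,  4.65653944e+01,  1.57892599e-02,
       -3.12761154e-05,  2.21302635e-06]), 'position': array([0.13006203, 0.53420412, 0.25564764]), 'eef_rot': array([[-9.71625396e-01,  2.36524892e-01, -2.55653840e-04],
       [ 2.36525028e-01,  9.71624656e-01, -1.19966318e-03],
       [-3.53506299e-05, -1.22609174e-03, -9.99999248e-01]]), 'ft_force': array([0.61378493, 0.05438044, 1.17002978]), 'torque': array([-0.01357125,  0.04123053, -0.01351351]), 'gripper_force': 0.0, 'gripper_width': 0.999857836271399}
```

View pics/top0.png

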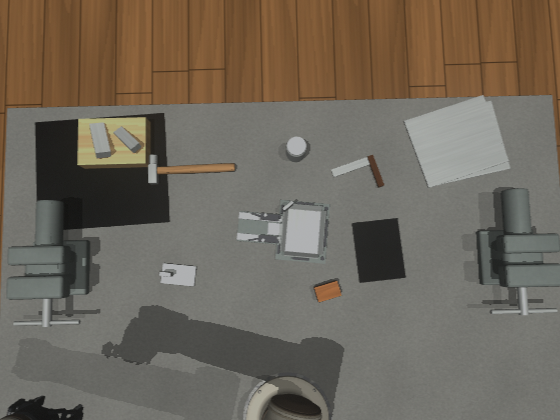

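View pics/scene0.png

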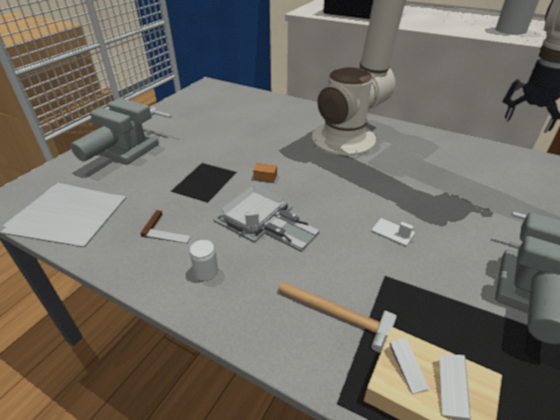

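The top view shows the jig and stack around (302,231) with the slot arm to the left, ending at (240,227). The lug is at (289,206), the keeper at (178,273) with its fin at (168,272), and the mat at (379,250). Next I'll measure these from the depth data.

```bash
python3 - <<'E'
from h import *
W=np.load('top.npy'); S=np.load('scene.npy'); im=cv2.imread('pics/top0.png')
def rect(P):
    r=cv2.minAreaRect((P[:,:2]*1000).astype(np.float32)); return np.round(r[0],1),np.round(r[1],1),round(r[2],2)
def sel(W,x,y,z):
    m=(W[...,0]>x[0])&(W[...,0]<x[1])&(W[...,1]>y[0])&(W[...,1]<y[1])&(W[...,2]>z[0])&(W[...,2]<z[1]);return W[m]
for n,w in(('top',W),('scene',S)):
    print(n)
    b=sel(w,(.2,.26),(.1,.25),(-.02,.02));print('bench z',np.median(b[:,2]))
    k=sel(w,(.2,.4),(.22,.4),(.005,.06));print('keeper',rect(k),len(k))
    k2=sel(w,(.2,.4),(.22,.4),(.012,.06));print('fin',rect(k2[k2[:,2]>.04]),len(k2),k2[:,2].max(),'plate z',np.median(k[:,2]))
    j=sel(w,(.3,.56),(-.15,.18),(.004,.08));print('jig all',rect(j),len(j))
    t=sel(w,(.3,.56),(-.15,.18),(.030,.045));print('rim',rect(t),len(t))
    l=sel(w,(.3,.56),(-.15,.18),(.048,.085));print('lug',rect(l),len(l),l[:,2].max(),l.mean(0))
    a=sel(w,(.35,.5),(.08,.18),(.006,.03));print('arm',rect(a),len(a))
g=im.max(2); 
m=((g<35)).astype(np.uint8);m[:,:340]=0;m[:,415:]=0;m[:210]=0;m[290:]=0
ii=np.nonzero(m);print('mat',rect(W[ii]),len(ii[0]),np.nanmedian(W[ii][:,2]))
f=sel(W,(.18,.32),(-.2,-.03),(.01,.07));print('former',rect(f),f[:,2].max())
for s in('top',):
    for b,nm in(((225,190,345,270),'jig'),((150,255,205,292),'keep')):
        c=im[b[1]:b[3],b[0]:b[2]];cv2.imwrite(f'pics/c_{nm}.png',cv2.resize(c,None,fx=6,fy=6,interpolation=cv2.INTER_CUBIC))
E
```

```text
top
bench z -0.0022483294926307507
keeper (array([307.4, 308.6]), array([185.8, 175.8]), 0.4) 75
fin (array([0., 0.]), array([0., 0.]), 0.0) 2 0.012858656443823299 plate z 0.007326857125801533
jig all (array([433.4,  11.1]), array([260.3, 316.9]), 2.66) 2762
rim (array([445.7, -45.3]), array([236.6, 188.4]), 8.76) 533Traceback (most recent call last):
  File "<stdin>", line 14, in <module>
    return umr_maximum(a, axis, None, out, keepdims, initial, where)
ValueError: zero-size array to reduction operation maximum which has no identity
```

```bash
cat >> h.py <<'E'
def pix(n,u,v,z):
    c=arm.calibration(n);K,R,t=[np.array(c[k]) for k in('mtx','R','t')]
    o=-R.T@t.ravel();d=R.T@np.linalg.inv(K)@np.array([u,v,1.]);return o+d*(z-o[2])/d[2]
E
python3 - <<'E'
from h import *
W=np.load('top.npy'); S=np.load('scene.npy'); im=cv2.imread('pics/top0.png');sc=cv2.imread('pics/scene0.png')
for p in((178,268),(190,274),(300,235),(260,229)): print(p,W[p[1],p[0]],np.nanstd(W[p[1]-2:p[1]+3,p[0]-2:p[0]+3,2]))
print(np.isnan(W[...,2]).mean())
a=cv2.resize(im[190:270,230:335],None,fx=5,fy=5,interpolation=cv2.INTER_CUBIC)
b=cv2.resize(im[255:292,150:205],None,fx=5,fy=5,interpolation=cv2.INTER_CUBIC)
c=np.zeros((600,800,3),np.uint8);c[:400,:525]=a;c[:185,525:800]=b
d=cv2.resize(sc[210:250,365:420],None,fx=5,fy=5,interpolation=cv2.INTER_CUBIC);c[190:390,525:800]=d
e=cv2.resize(sc[185:250,210:325],None,fx=3,fy=3,interpolation=cv2.INTER_CUBIC);c[402:597,:345]=e
cv2.imwrite('pics/c1.png',c)
E
```

```text
(178, 268) [0.4397538  0.31384716 0.00425436] 0.002871077546761175
(190, 274) [0.4210432  0.27867863 0.00153436] 0.0023040019783286073
(300, 235) [ 0.52878066 -0.05236574  0.01559995] 0.0024621443598268297
(260, 229) [0.55033046 0.06677307 0.00573386] 0.0025681154202475305
0.004034863945578232
```

View pics/c1.png

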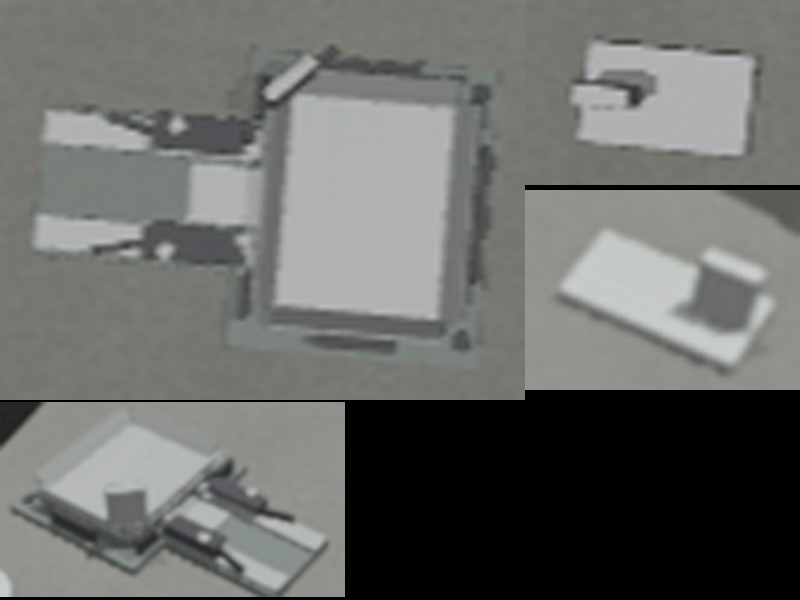

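The crop shows the keeper plate corners, the jig base corners, the arm-end corners and the lug clearly. The raw depth is about 2 mm low but consistent. I'll fit (x, y, yaw) to the corners in both views.

```bash
cat > fit.py <<'E'
from h import *
from scipy.optimize import least_squares
def T(p,X):
    c,s=np.cos(p[2]),np.sin(p[2]);X=np.array(X,float);return np.array([p[0]+c*X[0]-s*X[1],p[1]+s*X[0]+c*X[1],X[2]])
def fit(obs,p0):
    f=lambda p:np.concatenate([proj(n,T(p,X))-uv for n,X,uv in obs])
    r=least_squares(f,p0,loss='soft_l1');return r.x,f(r.x).reshape(-1,2).round(1)
E
python3 - <<'E'
from fit import *
A=lambda U,V:np.array([(U+.5)/5-.5+230,(V+.5)/5-.5+190])
B=lambda U,V:np.array([(U-525+.5)/5-.5+150,(V+.5)/5-.5+255])
D=lambda U,V:np.array([(U-525+.5)/5-.5+365,(V-190+.5)/5-.5+210])
E=lambda U,V:np.array([(U+.5)/3-.5+210,(V-402+.5)/3-.5+185])
k=[('top',(.03,.05,.008),B(590,40)),('top',(.03,-.05,.008),B(756,57)),('top',(-.03,-.05,.008),B(747,156)),('top',(-.03,.05,.008),B(577,138)),
('scene',(-.03,-.05,.008),D(605,229)),('scene',(.03,-.05,.008),D(557,287)),('scene',(.03,.05,.008),D(733,359)),('scene',(-.03,.05,.008),D(776,300))]
print('keeper both',*fit(k,[.43,.31,0]));print('top',fit(k[:4],[.43,.31,0])[0],'scene',fit(k[4:],[.43,.31,0])[0])
j=[('top',(.09,.075,.008),A(250,48)),('top',(.09,-.075,.008),A(496,70)),('top',(-.09,-.075,.008),A(475,366)),('top',(-.09,.075,.008),A(227,346)),
('top',(.065,-.05,.0195),A(458,107)),('top',(-.065,-.05,.0195),A(440,320)),('top',(-.065,.05,.0195),A(273,304)),
('top',(.045,.195,.013),A(45,108)),('top',(-.045,.195,.013),A(33,249)),
('scene',(.09,-.075,.008),E(10,508)),('scene',(.09,.075,.008),E(136,571)),('scene',(.045,.195,.013),E(278,590)),('scene',(-.045,.195,.013),E(328,540))]
p,r=fit(j,[.54,-.05,0]);print('jig',p,r);print(fit(j[:9],p)[0],fit(j[9:],p)[0])
print('lug top',A(267,97),A(317,58),proj('top',T(p,(.066,.051,.076))),proj('scene',T(p,(.066,.051,.076))),E(125,488))
im=cv2.imread('pics/top0.png');m=(im.max(2)<45).astype(np.uint8);m[:,:345]=0;m[:,412:]=0;m[:212]=0;m[290:]=0
r=cv2.minAreaRect(np.argwhere(m)[:,::-1].astype(np.float32));print('mat',r,pix('top',*r[0],.004))
E
```

```text
keeper both [ 0.42182876  0.3128572  -0.12102318] [[-0.  -0.3]
 [ 0.1 -0.4]
 [-0.4  0.1]
 [ 0.1  0.4]
 [-0.1 -0.3]
 [ 0.  -0.3]
 [-0.   0.6]
 [ 0.  -0.3]]
top [ 0.42168265  0.3127267  -0.123287  ] scene [ 0.4221659   0.31299155 -0.11804166]
jig [ 0.54206238 -0.05954527 -0.10584718] [[ 0.1 -0.2]
 [ 0.4 -0.6]
 [ 0.4 -0. ]
 [-0.3 -0.1]
 [-0.5 -0.9]
 [-0.1  0. ]
 [-0.4  0.5]
 [-0.  -0.8]
 [-0.4  0.9]
 [ 0.1 -1.1]
 [-0.4 -0.6]
 [-0.5  0.5]
 [ 0.8 -2.2]]
[ 0.54155343 -0.05980097 -0.10821663] [ 0.5448992  -0.05860618 -0.09783199]
lug top [283. 209.] [293.  201.2] [287.31698761 204.55503361] [251.91928257 212.74972755] [251.33333333 213.33333333]
mat ((378.3077392578125, 249.96157836914062), (59.78474044799805, 45.272674560546875), 82.87498474121094) [ 0.47895255 -0.28583904  0.004     ]
```

drive_tool --moves '[[[-0.5,-0.18,0.15],0,-1],[[-1,-0.36,0.3],0,-1],[[-1,-0.36,0.3],0,-1]]' --grip_force 40

```text
time: 0.4
position: [0.2036, 0.4849, 0.2305]
eef_rot: [[-0.971, 0.24, -0.0], [0.24, 0.971, -0.003], [-0.001, -0.003, -1.0]]
ft_force: [0.4, 0.3, 0.4]
gripper_width: 1.001
gripper_force: 0.0
```

drive_tool --moves '[[[-0.5,-0.18,0.15],0,-1],[[-1,-0.36,0.3],0,-1],[[-1,-0.36,0.3],0,-1]]'

```text
time: 0.7
position: [0.2743, 0.4382, 0.2066]
eef_rot: [[-0.971, 0.24, -0.001], [0.24, 0.971, -0.003], [-0.0, -0.003, -1.0]]
ft_force: [0.2, -0.2, 0.7]
gripper_width: 1.0
gripper_force: 0.0
```

drive_tool --moves '[[[-0.5,-0.18,0.15],0,-1],[[-1,-0.36,0.3],0,-1],[[-1,-0.36,0.3],0,-1]]'

```text
time: 1.0
position: [0.3449, 0.3916, 0.1826]
eef_rot: [[-0.971, 0.24, -0.001], [0.24, 0.971, -0.002], [0.0, -0.002, -1.0]]
ft_force: [0.6, -1.0, -0.2]
gripper_width: 1.0
gripper_force: 0.0
```

drive_tool --moves '[[[-0.5,-0.18,0.15],0.09,-1],[[-1,-0.36,0.3],0.18,-1],[[-1,-0.36,0.3],0.27,-1],[[-1,-0.36,0.3],0.36,-1],[[-1,-0.36,0.3],0.45,-1]]'

```text
time: 1.5
position: [0.4134, 0.3474, 0.1603]
eef_rot: [[-0.58, 0.814, -0.001], [0.814, 0.58, 0.0], [0.0, -0.0, -1.0]]
ft_force: [-0.8, 0.4, -0.4]
gripper_width: 0.996
gripper_force: 0.0
```

drive_tool --moves '[[[0,0,0],0.1,-1],[[0,0,0],0.2,-1],[[0,0,0],0.3,-1],[[0,0,0],0.4,-1],[[0,0,0],0.47,-1]]'

```text
time: 2.0
position: [0.4131, 0.3478, 0.1605]
eef_rot: [[0.118, 0.993, -0.0], [0.993, -0.118, 0.0], [0.0, -0.0, -1.0]]
ft_force: [-0.1, -0.5, 0.2]
gripper_width: 1.0
gripper_force: 0.0
```

drive_tool --moves '[[[-0.04,0.16,0.3],0,-1],[[-0.04,0.16,0.7],0,-1],[[-0.04,0.16,0.85],0,-1],[[-0.04,0.16,0.85],0,-1]]'

```text
time: 2.4
position: [0.4248, 0.3421, 0.0907]
eef_rot: [[0.112, 0.994, -0.003], [0.994, -0.112, -0.002], [-0.002, -0.003, -1.0]]
ft_force: [-0.5, -0.7, -0.1]
gripper_width: 1.001
gripper_force: 0.0
```

```bash
python3 - <<'E'
from h import *
a=grab('top')[0][240:305,130:230,::-1];b=grab('scene')[0][150:270,330:450,::-1]
c=np.zeros((480,800,3),np.uint8)
c[:260,:400]=cv2.resize(a,None,fx=4,fy=4,interpolation=2);c[:400,400:]=cv2.resize(b[:,:],(400,400),interpolation=2)
cv2.imwrite('pics/k1.png',c);print(arm.sense()['position'])
E
```

```text
[0.42601258 0.34278486 0.09341682]
```

View pics/k1.png

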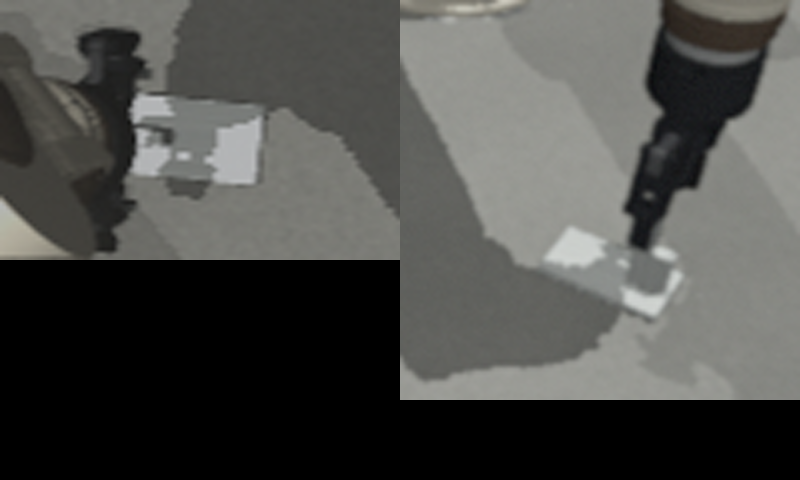

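The open fingers straddle the fin in both views, with the plate visible to the right at (200,135) in the crop. I'll descend and close.

drive_tool --moves '[[[0,0,0.4],0,-1],[[0,0,0.64],0,-1],[[0,0,0.64],0,-1],[[0,0,0.64],0,0.2],[[0,0,0.64],0,1]]'

```text
time: 3.0
position: [0.427, 0.343, 0.0432]
eef_rot: [[0.113, 0.994, 0.002], [0.994, -0.113, 0.002], [0.002, 0.002, -1.0]]
ft_force: [0.3, 0.0, 0.1]
gripper_width: 0.69
gripper_force: 0.0
```

drive_tool --moves '[[[0,0,0],0,1],[[0,0,0],0,1],[[0,0,0],0,1],[[0,0,0],0,1],[[0,0,0],0,1]]'

```text
time: 3.5
position: [0.4263, 0.3424, 0.0417]
eef_rot: [[0.113, 0.994, 0.001], [0.994, -0.113, 0.001], [0.001, 0.0, -1.0]]
ft_force: [-1.4, -0.2, 6.2]
gripper_width: 0.132
gripper_force: 40.2
```

drive_tool --moves '[[[0,0,-0.3],0,1],[[0,0,-0.6],0,1],[[0,0,-0.75],0,1]]' --grip_force 60

```text
time: 3.8
position: [0.4265, 0.3424, 0.1027]
eef_rot: [[0.113, 0.994, 0.001], [0.994, -0.113, 0.001], [0.001, 0.001, -1.0]]
ft_force: [-0.6, 0.3, -1.7]
gripper_width: 0.129
gripper_force: 58.6
```

drive_tool --moves '[[[-0.22,0.25,0],0,1],[[-0.44,0.5,0],0,1],[[-0.66,0.75,0],0,1],[[-0.88,0.98,0],0,1],[[-0.88,0.98,0],0,1]]'

```text
time: 4.3
position: [0.4973, 0.2613, 0.1002]
eef_rot: [[0.116, 0.993, -0.0], [0.993, -0.116, -0.001], [-0.001, -0.0, -1.0]]
ft_force: [-0.2, 0.7, -0.8]
gripper_width: 0.127
gripper_force: 58.6
```

drive_tool --moves '[[[-0.22,0.25,0],0,1],[[-0.44,0.5,0],0,1],[[-0.66,0.75,0],0,1],[[-0.88,0.98,0],0,1],[[-0.88,0.98,0],0,1]]'

```text
time: 4.8
position: [0.567, 0.1829, 0.1002]
eef_rot: [[0.115, 0.993, -0.001], [0.993, -0.115, -0.001], [-0.001, -0.0, -1.0]]
ft_force: [-0.9, -0.6, -1.4]
gripper_width: 0.13
gripper_force: 58.8
```

```bash
python3 - <<'E'
from h import *
i=grab('top','t2.png')[0];j=grab('scene','s2.png')[0]
a=i[185:285,200:340,::-1];b=j[150:270,200:340,::-1]
c=np.zeros((600,800,3),np.uint8)
c[:300,:420]=cv2.resize(a,None,fx=3,fy=3,interpolation=2);c[:325,420:]=cv2.resize(b,(380,325),interpolation=2)
cv2.imwrite('pics/k2.png',c);s=arm.sense();print(s['position'],s['eef_rot'],s['gripper_width'],s['ft_force'])
E
```

```text
[0.56561796 0.18465318 0.10039093] [[ 1.13612652e-01  9.93524320e-01 -1.26095246e-03]
 [ 9.93525098e-01 -1.13612831e-01 -7.15261115e-05]
 [-2.14323310e-04 -1.24466165e-03 -9.99999202e-01]] 0.12861176967016766 [ 0.26131676  0.70559518 -1.69539858]
```

View pics/k2.png

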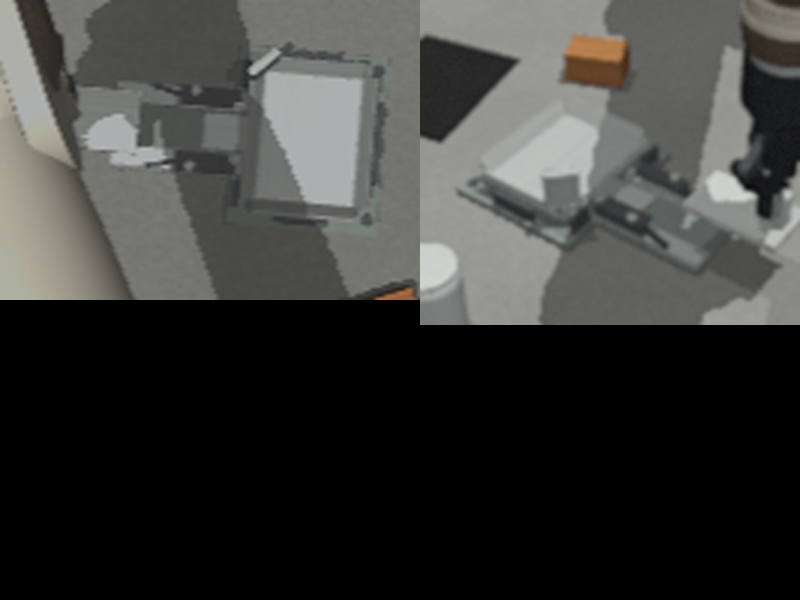

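The keeper hangs level in line with the slot, its leading edge at about (137,130) in the top crop and just outside the guides. I'll lower it onto the rails with a small lateral trim.

drive_tool --moves '[[[0,0.02,0.15],-0.004,1],[[0,0.02,0.35],-0.004,1],[[0,0.02,0.5],-0.004,1],[[0,0.02,0.55],-0.004,1],[[0,0.02,0.55],-0.004,1]]'

```text
time: 5.4
position: [0.5669, 0.1846, 0.0562]
eef_rot: [[0.106, 0.994, -0.001], [0.994, -0.106, -0.0], [-0.001, -0.001, -1.0]]
ft_force: [0.4, 1.1, -2.3]
gripper_width: 0.129
gripper_force: 58.9
```

```bash
python3 - <<'E'
from h import *
i=grab('top','t3.png')[0];j=grab('scene','s3.png')[0]
a=i[205:265,215:295,::-1];b=j[185:260,250:345,::-1]
c=np.zeros((320,800,3),np.uint8)
c[:300,:400]=cv2.resize(a,None,fx=5,fy=5,interpolation=2);c[:315,401:]=cv2.resize(b,(399,315),interpolation=2)
cv2.imwrite('pics/k3.png',c)
for k in range(4): 
  arm.capture('top');s=arm.sense();d=s['position'][:2]-[.5418,-.0597];print(d@[.9942,-.1075],d@[.1075,.9942],s['position'][2],np.arctan2(s['eef_rot'][1,1],s['eef_rot'][0,1]),s['ft_force'].round(1))
E
```

```text
-0.0003052934931897129 0.2456992390840318 0.05779243327869987 -0.10663973111272376 [ 0.8 -0.3 -1. ]
-0.0002360027723437401 0.2456564646677706 0.05784973208366256 -0.10674699983097642 [ 0.  -0.9 -1.4]
-0.00023600559132624238 0.24562285484130966 0.05783516419234534 -0.10679587786304671 [ 0.5 -0.4 -1.8]
-0.00027181989584768376 0.24555953631616548 0.05771059562256748 -0.10689909681306003 [-0.1  0.  -2. ]
```

View pics/k3.png

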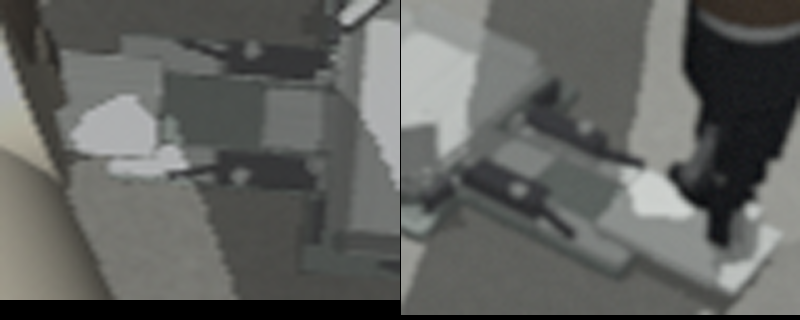

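The keeper is centred between the flare tips, about (185,45) and (175,175) in the crop, and roughly 2 mm high. I'll lower it and slide it in.

drive_tool --moves '[[[0,0,0.025],0,1],[[-0.12,0,0.025],0,1],[[-0.24,0,0.025],0,1],[[-0.36,0,0.025],0,1],[[-0.4,0,0.025],0,1]]'

```text
time: 6.2
position: [0.5641, 0.1511, 0.0552]
eef_rot: [[0.108, 0.994, -0.0], [0.994, -0.108, -0.0], [-0.0, -0.0, -1.0]]
ft_force: [-0.3, 0.0, -0.5]
gripper_width: 0.129
gripper_force: 58.9
```

```bash
cat > st.py <<'E'
from h import *
for k in range(3): 
  arm.capture('top');s=arm.sense();d=s['position'][:2]-[.5418,-.0597]
print(d@[.9942,-.1075],d@[.1075,.9942],s['position'][2],np.arctan2(s['eef_rot'][1,1],s['eef_rot'][0,1]),s['ft_force'].round(1),s['gripper_width'],s['time'])
E
python3 st.py
```

```text
-0.0004109789610710589 0.21302359133544777 0.05520888109987076 -0.10761440572666782 [ 0.1  0.2 -1.8] 0.12982645964874429 6.35
```

drive_tool --moves '[[[-0.1,0,0],0,1],[[-0.2,0,0],0,1],[[-0.3,0,0],0,1],[[-0.4,0,0],0,1],[[-0.4,0,0],0,1]]'

```text
time: 6.85
position: [0.5607, 0.1196, 0.0551]
eef_rot: [[0.108, 0.994, -0.0], [0.994, -0.108, -0.0], [-0.0, -0.0, -1.0]]
ft_force: [0.1, 0.7, -1.7]
gripper_width: 0.125
gripper_force: 58.9
```

```bash
python3 st.py
```

```text
-0.0004701143353806267 0.18142444937380334 0.0551581041848229 -0.10703266838605646 [-0.2  0.3 -1.8] 0.13193032363872007 7.0
```

drive_tool --moves '[[[-0.1,0,0],0,1],[[-0.2,0,0],0,1],[[-0.3,0,0],0,1],[[-0.34,0,0],0,1],[[-0.34,0,0],0,1]]'

```text
time: 7.5
position: [0.5578, 0.093, 0.0551]
eef_rot: [[0.108, 0.994, 0.0], [0.994, -0.108, -0.0], [-0.0, 0.0, -1.0]]
ft_force: [0.3, 0.4, -2.3]
gripper_width: 0.131
gripper_force: 58.9
```

drive_tool --moves '[[[-0.02,0,0],0,1],[[-0.04,0,0],0,1],[[-0.06,0,0],0,1],[[-0.07,0,0],0,1],[[-0.07,0,0],0,1]]'

```text
time: 8.0
position: [0.5573, 0.0881, 0.0551]
eef_rot: [[0.107, 0.994, 0.0], [0.994, -0.107, 0.0], [0.0, 0.0, -1.0]]
ft_force: [-0.2, -0.0, -1.8]
gripper_width: 0.127
gripper_force: 58.9
```

```bash
python3 st.py
```

```text
-0.00045850840024209104 0.14867927877943699 0.055112127062954666 -0.1068056234283431 [ 0.5  0.5 -1.6] 0.13018768613613696 8.15
```

drive_tool --moves '[[[-0.01,0,0],0,1],[[-0.02,0,0],0,1],[[-0.03,0,0],0,1],[[-0.03,0,0],0,1]]'

```text
time: 8.55
position: [0.5573, 0.0876, 0.0556]
eef_rot: [[0.105, 0.994, 0.001], [0.994, -0.105, 0.004], [0.004, 0.0, -1.0]]
ft_force: [-0.1, 11.1, 0.1]
gripper_width: 0.126
gripper_force: 59.2
```

drive_tool --moves '[[[-0.01,0,0],0,1],[[-0.02,0,0],0,1],[[-0.02,0,0],0,1]]'

```text
time: 8.85
position: [0.5573, 0.0874, 0.056]
eef_rot: [[0.104, 0.995, 0.001], [0.995, -0.104, 0.007], [0.007, 0.001, -1.0]]
ft_force: [-0.5, 19.2, 2.0]
gripper_width: 0.127
gripper_force: 59.4
```

Contact at 11–19 N against the end stops, so the keeper is home. I'll relax the push, release, lift and go over the lug.

drive_tool --moves '[[[0.03,0,0],0,1],[[0.04,0,0],0,0.6],[[0.04,0,0],0,0],[[0.04,0,0],0,-1],[[0.04,0,0],0,-1]]'

```text
time: 9.35
position: [0.5573, 0.087, 0.0551]
eef_rot: [[0.107, 0.994, 0.0], [0.994, -0.107, -0.0], [-0.0, 0.0, -1.0]]
ft_force: [-0.1, -1.2, -0.5]
gripper_width: 0.699
gripper_force: 0.0
```

drive_tool --moves '[[[0,0,0],0,-1],[[0,0,0],0,-1],[[0,0,-0.2],0,-1],[[0,0,-0.6],0,-1],[[0,0,-1],0,-1]]'

```text
time: 9.85
position: [0.5567, 0.0872, 0.1355]
eef_rot: [[0.107, 0.994, -0.001], [0.994, -0.107, -0.0], [-0.0, -0.001, -1.0]]
ft_force: [0.6, 0.7, 0.7]
gripper_width: 1.007
gripper_force: 0.0
```

drive_tool --moves '[[[-0.3,0.2,-0.2],0,-1],[[-0.6,0.4,-0.2],-0.09,-1],[[-0.6,0.4,-0.2],-0.18,-1],[[-0.6,0.4,-0.2],-0.27,-1],[[-0.6,0.4,-0.2],-0.36,-1]]'

```text
time: 10.35
position: [0.584, 0.0358, 0.151]
eef_rot: [[-0.447, 0.894, -0.0], [0.894, 0.447, -0.0], [0.0, -0.0, -1.0]]
ft_force: [0.5, 0.2, -0.6]
gripper_width: 1.002
gripper_force: 0.0
```

```bash
python3 - <<'E'
from h import *
i=grab('top','t4.png')[0];j=grab('scene','s4.png')[0]
a=i[185:285,215:340,::-1];b=j[150:270,200:340,::-1]
c=np.zeros((400,800,3),np.uint8)
c[:320,:400]=cv2.resize(a,(400,320),interpolation=2);c[:342,401:]=cv2.resize(b,(399,342),interpolation=2)
cv2.imwrite('pics/k4.png',c)
s=arm.sense();R=s['eef_rot'];d=np.array([.6129,-.0161,.067])-s['position'];print(s['position'],R.round(4),'norm shift',(R.T@d/.08).round(3), 'yaw',np.degrees(np.arctan2(R[1,1],R[0,1])))
E
```

```text
[0.58390362 0.0360122  0.15102979] [[-4.444e-01  8.958e-01 -1.000e-04]
 [ 8.958e-01  4.444e-01 -1.000e-04]
 [-0.000e+00 -1.000e-04 -1.000e+00]] norm shift [-0.745  0.035  1.05 ] yaw 26.385328498112845
```

View pics/k4.png

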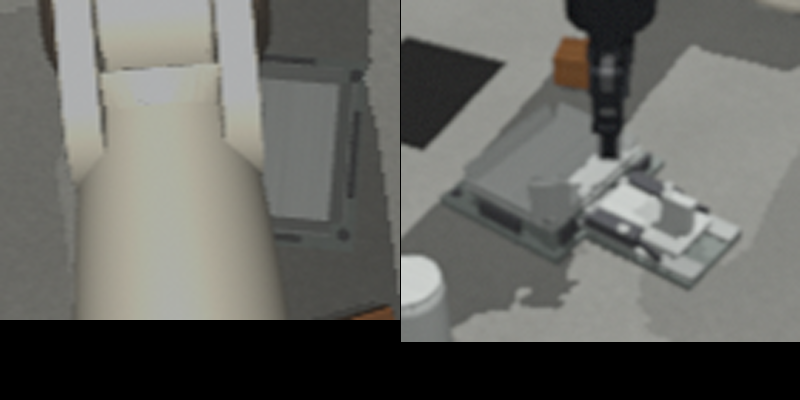

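The keeper sits in the slot between the cheeks, with its fin beyond them at (685,210), and the trays are still nested. Next, over the lug and down.

drive_tool --moves '[[[-0.35,0.02,0.1],-0.09,-1],[[-0.745,0.035,0.3],-0.138,-1],[[-0.745,0.035,0.39],-0.138,-1],[[-0.745,0.035,0.39],-0.138,-1]]' --grip_force 20

```text
time: 10.85
position: [0.6121, -0.0164, 0.1183]
eef_rot: [[-0.621, 0.784, -0.003], [0.784, 0.621, 0.0], [0.002, -0.002, -1.0]]
ft_force: [0.1, -0.5, -0.6]
gripper_width: 0.998
gripper_force: 0.0
```

```bash
python3 - <<'E'
from h import *
j=grab('scene','s5.png')[0]
b=j[150:250,190:300,::-1]
cv2.imwrite('pics/k5.png',cv2.resize(b,None,fx=5,fy=5,interpolation=2))
s=arm.sense();R=s['eef_rot'];d=np.array([.6129,-.0161,.067])-s['position'];print(s['position'],'norm shift',(R.T@d/.08).round(3), 'yaw',np.degrees(np.arctan2(R[1,1],R[0,1])))
print(proj('scene',s['position']-[0,0,.025+.0]))
E
```

```text
[ 0.61231338 -0.01585438  0.11937828] norm shift [-0.008  0.004  0.655] yaw 38.48690759631102
[251.71048877 207.15880776]
```

View pics/k5.png

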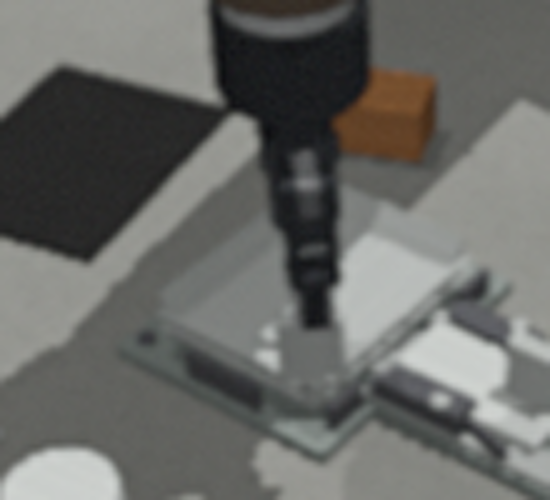

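The fingers are centred over the lug, at about (310,345) in the crop. I'll descend and grip.

drive_tool --moves '[[[0,0,0.3],0,-1],[[0,0,0.6],0,-1],[[0,0,0.65],0,-1],[[0,0,0.65],0,-1],[[0,0,0.65],0,0.2]]' --grip_force 25

```text
time: 11.4
position: [0.6133, -0.0156, 0.0696]
eef_rot: [[-0.625, 0.781, 0.002], [0.781, 0.625, -0.0], [-0.001, 0.001, -1.0]]
ft_force: [0.1, -0.4, 0.8]
gripper_width: 0.854
gripper_force: 0.0
```

drive_tool --moves '[[[0,0,0],0,1],[[0,0,0],0,1],[[0,0,0],0,1],[[0,0,0],0,1],[[0,0,0],0,1]]'

```text
time: 11.9
position: [0.6129, -0.0161, 0.0682]
eef_rot: [[-0.625, 0.781, 0.0], [0.781, 0.625, -0.0], [-0.0, 0.0, -1.0]]
ft_force: [-0.1, -0.2, 2.7]
gripper_width: 0.112
gripper_force: 27.0
```

drive_tool --moves '[[[0,0,0],0,1],[[0,0,0],0,1],[[0,0,0],0,1]]'

```text
time: 12.2
position: [0.6129, -0.016, 0.0681]
eef_rot: [[-0.625, 0.78, 0.0], [0.78, 0.625, -0.0], [-0.0, 0.0, -1.0]]
ft_force: [-2.0, -0.1, 3.5]
gripper_width: 0.11
gripper_force: 27.2
```

drive_tool --moves '[[[0,-0.01,-0.03],0,1],[[0,-0.02,-0.06],0,1],[[0,-0.03,-0.1],0,1],[[0,-0.03,-0.1],0,1]]'

```text
time: 12.6
position: [0.6108, -0.0176, 0.0759]
eef_rot: [[-0.625, 0.78, -0.0], [0.78, 0.625, 0.0], [0.0, -0.0, -1.0]]
ft_force: [-0.3, 0.3, -4.6]
gripper_width: 0.113
gripper_force: 25.9
```

drive_tool --moves '[[[0,-0.01,-0.04],0,1],[[0,-0.02,-0.08],0,1],[[0,-0.03,-0.1],0,1],[[0,-0.03,-0.1],0,1]]'

```text
time: 13.0
position: [0.6093, -0.0191, 0.0845]
eef_rot: [[-0.625, 0.78, 0.001], [0.78, 0.625, 0.0], [-0.001, 0.001, -1.0]]
ft_force: [-0.8, 0.2, -4.3]
gripper_width: 0.112
gripper_force: 26.0
```

```bash
python3 - <<'E'
from h import *
j=grab('scene','s6.png')[0]
b=j[150:250,190:300,::-1]
cv2.imwrite('pics/k6.png',cv2.resize(b,None,fx=5,fy=5,interpolation=2))
s=arm.sense();print(s['position'],s['ft_force'],s['torque'],s['gripper_width'])
E
```

```text
[ 0.60921919 -0.01909569  0.08430625] [-0.44532035  0.18141593 -4.11712633] [ 0.21770583 -0.30874004 -0.0178096 ] 0.11007890308247953
```

View pics/k6.png

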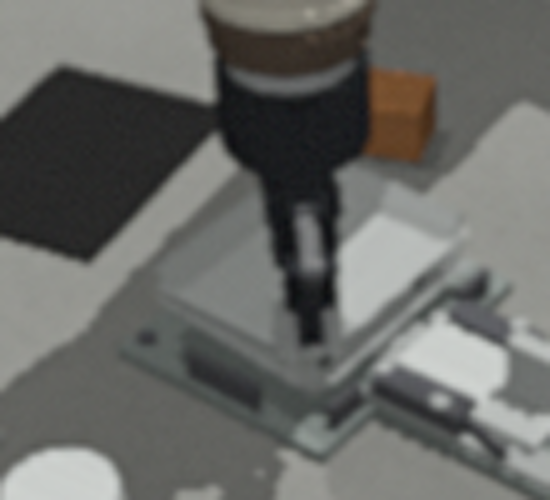

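The lug corner is up about 16 mm while the far corner still sits in the bottom tray. I'll continue the peel along the arc.

drive_tool --moves '[[[0,-0.01,-0.03],0,1],[[0,-0.02,-0.06],0,1],[[0,-0.03,-0.1],0,1],[[0,-0.03,-0.1],0,1],[[0,-0.03,-0.1],0,1]]'

```text
time: 13.55
position: [0.6072, -0.0205, 0.092]
eef_rot: [[-0.625, 0.78, 0.0], [0.78, 0.625, 0.0], [-0.0, 0.0, -1.0]]
ft_force: [0.8, 2.4, -4.0]
gripper_width: 0.108
gripper_force: 26.1
```

drive_tool --moves '[[[0,-0.01,-0.03],0,1],[[0,-0.02,-0.05],0,1],[[0,-0.02,-0.06],0,1],[[0,-0.02,-0.06],0,1]]'

```text
time: 13.95
position: [0.6059, -0.0218, 0.0971]
eef_rot: [[-0.625, 0.78, 0.0], [0.78, 0.625, -0.001], [-0.001, -0.0, -1.0]]
ft_force: [1.4, 0.4, -2.3]
gripper_width: 0.111
gripper_force: 26.4
```

```bash
python3 - <<'E'
from h import *
j=grab('scene','s7.png')[0]
b=j[150:250,190:300,::-1]
cv2.imwrite('pics/k7.png',cv2.resize(b,None,fx=5,fy=5,interpolation=2))
s=arm.sense();print(s['position'],s['ft_force'],s['torque'],s['gripper_width'])
E
```

```text
[ 0.60592991 -0.02188539  0.09701548] [ 0.45390681 -0.45732786 -1.67239121] [ 0.0663352  -0.09423227 -0.03131499] 0.11524152105907724
```

View pics/k7.png

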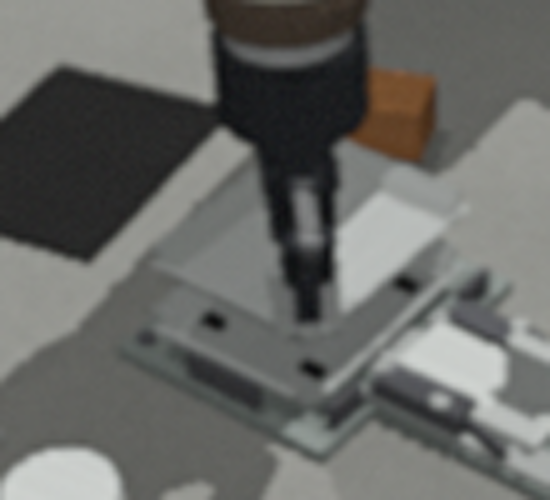

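The front three rubber grips are exposed and the tray is tilted, with its far corner still low. I'll measure the tilt from depth.

```bash
cat > tilt.py <<'E'
from h import *
import sys
def tilt(c,yaw,zr):
  for n in('scene','top'):
    W=grab(n)[2];d=W-np.array([c[0],c[1],0]);co,si=np.cos(yaw),np.sin(yaw)
    x=d[...,0]*co+d[...,1]*si;y=-d[...,0]*si+d[...,1]*co
    m=(abs(x)<.055)&(abs(y)<.042)&(W[...,2]>zr[0])&(W[...,2]<zr[1])
    P=np.c_[x[m],y[m],W[m][:,2]]
    if len(P)<50: print(n,'few',len(P));continue
    best=None;rng=np.random.default_rng(0)
    for _ in range(500):
        q=P[rng.choice(len(P),3,False)]
        try:a=np.linalg.solve(np.c_[q[:,:2],np.ones(3)],q[:,2])
        except np.linalg.LinAlgError: continue
        if np.hypot(a[0],a[1])>.4: continue
        k=abs(P[:,:2]@a[:2]+a[2]-P[:,2])<.004
        if best is None or k.sum()>best.sum():best=k
    Q=P[best];a=np.linalg.lstsq(np.c_[Q[:,:2],np.ones(len(Q))],Q[:,2],rcond=None)[0]
    print(n,len(P),best.sum(),'slope x,y',a[:2].round(3),'tilt',np.hypot(*a[:2]).round(3),'z mid',a[2].round(4),'far',(a[2]-.05*a[0]-.036*a[1]).round(4))
E
python3 - <<'E'
from tilt import *
tilt((.5418-.005,-.0597-.004),-.107,(.015,.08))
E
```

```text
scene 396 376 slope x,y [ 0.002 -0.   ] tilt 0.002 z mid 0.0496 far 0.0495
top few 0
```

The tray is now level and free at a 30 mm rise. It snapped free somewhere past 16 mm, so I can't be sure the tilt ever exceeded 0.13 rad. I'll re-nest it gently and repeat the peel with the tilt measured.

drive_tool --moves '[[[0,0.04,0.1],0,1],[[0,0.08,0.2],0,1],[[0,0.11,0.28],0,1],[[0,0.11,0.32],0,1],[[0,0.11,0.32],0,1]]'

```text
time: 14.6
position: [0.6131, -0.0157, 0.0729]
eef_rot: [[-0.625, 0.78, 0.001], [0.78, 0.625, -0.0], [-0.001, 0.001, -1.0]]
ft_force: [-5.4, 1.0, 14.6]
gripper_width: 0.112
gripper_force: 29.2
```

drive_tool --moves '[[[0,0,0.02],0,1],[[0,0,0.04],0,1],[[0,0,0.05],0,1],[[0,0,0.05],0,1]]'

```text
time: 15.0
position: [0.614, -0.0157, 0.072]
eef_rot: [[-0.625, 0.78, 0.005], [0.78, 0.625, -0.0], [-0.003, 0.004, -1.0]]
ft_force: [-9.4, 2.2, 33.1]
gripper_width: 0.113
gripper_force: 43.8
```

```bash
python3 - <<'E'
from tilt import *
tilt((.5418,-.0597),-.107,(.0,.08))
s=arm.sense();print(s['position'],s['ft_force'],s['torque'],s['gripper_width'])
E
```

```text
scene 392 372 slope x,y [-0.017 -0.014] tilt 0.022 z mid 0.0266 far 0.028
top few 0
[ 0.61403272 -0.01563717  0.07201045] [-8.05321666  2.74614694 34.2938172 ] [ 0.01646406  2.90761729 -0.15409724] 0.11470466830665631
```

The re-nest jammed about 5–7 mm high with the far side hung up. I'll relieve the push, let go so the tray settles, and measure.

drive_tool --moves '[[[0,0,-0.03],0,1],[[0,0,-0.05],0,1],[[0,0,-0.05],0,0.6],[[0,0,-0.05],0,0],[[0,0,-0.05],0,0]]'

```text
time: 15.6
position: [0.6127, -0.016, 0.0705]
eef_rot: [[-0.625, 0.78, -0.001], [0.78, 0.625, -0.0], [0.0, -0.001, -1.0]]
ft_force: [0.2, -0.6, -0.2]
gripper_width: 0.496
gripper_force: 0.0
```

```bash
python3 - <<'E'
from tilt import *
tilt((.5418,-.0597),-.107,(.0,.08))
s=arm.sense();print(s['position'],s['ft_force'],s['torque'],s['gripper_width'])
W,i=grab('scene')[2],grab('scene','s8.png')[0]
z=W[...,2]
for nm,p in(('keeper fin top',(0,.15,.059)),):
    c,s_=np.cos(-.107),np.sin(-.107)
    X=[.5418+c*p[0]-s_*p[1],-.0597+s_*p[0]+c*p[1],p[2]];u,v=proj('scene',X).round().astype(int);print(nm,X,u,v,W[v-3:v+5,u,:].round(3))
E
```

```text
scene 392 378 slope x,y [0.001 0.001] tilt 0.002 z mid 0.0261 far 0.026
top few 0
[ 0.61265415 -0.01599243  0.07050485] [ 0.38236345  0.24424873 -0.25408015] [-0.01482152 -0.01768981  0.03303897] 0.5039663359547929
keeper fin top [np.float64(0.5578193914521182), np.float64(0.089442143934918), 0.059] 297 218 [[0.486 0.053 0.002]
 [0.517 0.069 0.028]
 [0.521 0.071 0.028]
 [0.555 0.087 0.058]
 [0.561 0.09  0.06 ]
 [0.565 0.092 0.06 ]
 [0.567 0.093 0.059]
 [0.567 0.093 0.055]]
```

The tray now rests level about 6 mm above nested, and the keeper fin is where it should be. The forces suggest the first peel did pivot on the far foot. To be sure, I'll tip it again with a weak grip at the very top of the lug.

drive_tool --moves '[[[0,0,-0.2],0,0],[[0,0,-0.4],0,0],[[0,0,-0.4],0,0.6],[[0,0,-0.4],0,1],[[0,0,-0.4],0,1]]' --grip_force 20

```text
time: 16.3
position: [0.613, -0.0159, 0.1031]
eef_rot: [[-0.625, 0.78, 0.001], [0.78, 0.625, 0.0], [-0.0, 0.001, -1.0]]
ft_force: [1.5, 0.4, 5.0]
gripper_width: 0.101
gripper_force: 22.0
```

drive_tool --moves '[[[0,0,0],0,1],[[0,0,0],0,1],[[0,0,0],0,1]]'

```text
time: 16.6
position: [0.6129, -0.016, 0.1031]
eef_rot: [[-0.625, 0.78, 0.0], [0.78, 0.625, 0.0], [-0.0, 0.0, -1.0]]
ft_force: [0.7, 0.7, 5.3]
gripper_width: 0.105
gripper_force: 22.0
```

drive_tool --moves '[[[0,-0.03,-0.05],0,1],[[0,-0.06,-0.12],0,1],[[0,-0.09,-0.18],0,1],[[0,-0.1,-0.24],0,1],[[0,-0.1,-0.24],0,1]]'

```text
time: 17.1
position: [0.6067, -0.0212, 0.1232]
eef_rot: [[-0.625, 0.781, 0.001], [0.781, 0.625, -0.0], [-0.001, 0.001, -1.0]]
ft_force: [0.3, 0.7, -1.7]
gripper_width: 0.106
gripper_force: 21.3
```

```bash
python3 - <<'E'
from tilt import *
tilt((.5418-.003,-.0597-.003),-.107,(.0,.08))
s=arm.sense();print(s['position'],s['ft_force'],s['torque'],s['gripper_width'],s['gripper_force'])
E
```

```text
scene 608 372 slope x,y [0.038 0.031] tilt 0.049 z mid 0.0422 far 0.0392
top few 0
[ 0.60659063 -0.02104584  0.12235069] [-0.2729195   0.16317312 -2.25024791] [ 0.01534705 -0.09905483 -0.04878047] 0.10095397877079117 21.320811913211486
```

drive_tool --moves '[[[0,0.02,0.08],0,1],[[0,0.02,0.16],0,1],[[0,-0.03,0.16],0,1],[[0,-0.08,0.14],0,1],[[0,-0.12,0.1],0,1]]'

```text
time: 17.7
position: [0.5992, -0.027, 0.1147]
eef_rot: [[-0.625, 0.78, 0.001], [0.78, 0.625, 0.001], [-0.0, 0.001, -1.0]]
ft_force: [6.1, 3.4, 0.1]
gripper_width: 0.105
gripper_force: 21.3
```

```bash
python3 - <<'E'
from tilt import *
tilt((.5418-.008,-.0597-.006),-.107,(.0,.08))
s=arm.sense();print(s['position'],s['ft_force'],s['torque'],s['gripper_width'],s['gripper_force'])
E
```

```text
scene 471 339 slope x,y [0.069 0.053] tilt 0.087 z mid 0.0308 far 0.0255
top few 0
[ 0.59922479 -0.02733243  0.11552253] [ 1.6199726   1.34022339 -1.29944482] [ 0.27977264 -0.46750343 -0.02195128] 0.1037765606057814 20.713344329233223
```

The far wall gives a pivot: tilt is 0.087 rad with the far corner only 6 mm up. I'll continue along the arc.

drive_tool --moves '[[[0,-0.03,-0.03],0,1],[[0,-0.06,-0.06],0,1],[[0,-0.08,-0.1],0,1],[[0,-0.1,-0.12],0,1],[[0,-0.1,-0.12],0,1]]'

```text
time: 18.3
position: [0.5949, -0.0314, 0.1262]
eef_rot: [[-0.626, 0.78, 0.006], [0.78, 0.626, 0.001], [-0.003, 0.006, -1.0]]
ft_force: [9.5, 6.5, 3.4]
gripper_width: 0.102
gripper_force: 20.6
```

```bash
python3 - <<'E'
from tilt import *
tilt((.5418-.012,-.0597-.010),-.107,(.0,.08))
s=arm.sense();print(s['position'],s['ft_force'],s['torque'],s['gripper_width'],s['gripper_force'])
E
```

```text
scene 490 301 slope x,y [0.111 0.106] tilt 0.154 z mid 0.0359 far 0.0265
top few 0
[ 0.59496955 -0.03130052  0.12594778] [9.58670963 6.03887846 3.97734879] [ 1.22262582 -2.04643543 -0.01328581] 0.10551316338986907 20.596106997181778
```

Tilt is 0.154 rad with the far corner about 7 mm up, so the peel condition is met beyond doubt. I'll set the tray back down and regrip the lug deep and firmly.

drive_tool --moves '[[[0,0.06,0.06],0,1],[[0,0.13,0.12],0,1],[[0,0.2,0.18],0,1],[[0,0.27,0.24],0,1],[[0,0.29,0.28],0,1]]'

```text
time: 18.9
position: [0.6122, -0.017, 0.1019]
eef_rot: [[-0.625, 0.78, 0.002], [0.78, 0.626, 0.0], [-0.001, 0.002, -1.0]]
ft_force: [1.8, 1.1, 13.1]
gripper_width: 0.102
gripper_force: 22.2
```

drive_tool --moves '[[[0,0,0.01],0,1],[[0,0,0.01],0,0.5],[[0,0,0.01],0,0],[[0,0,0.2],0,0],[[0,0,0.4],0,0]]'

```text
time: 19.4
position: [0.6109, -0.0175, 0.0681]
eef_rot: [[-0.625, 0.78, -0.0], [0.78, 0.625, 0.0], [0.0, 0.0, -1.0]]
ft_force: [-0.1, -1.2, -0.5]
gripper_width: 0.499
gripper_force: 0.0
```

```bash
python3 - <<'E'
from tilt import *
tilt((.5418,-.0597),-.107,(.0,.08))
s=arm.sense();print(s['position'],s['ft_force'],s['torque'],s['gripper_width'],s['gripper_force'])
W=grab('scene')[2]
# lug plate top points
d=W-np.array([.6129,-.0161,0]);m=(np.hypot(d[...,0],d[...,1])<.035)&(W[...,2]>.055)&(W[...,2]<.09);print(m.sum(),np.nanmean(W[m],0) if m.sum() else '')
E
```

```text
scene 424 373 slope x,y [0.003 0.   ] tilt 0.003 z mid 0.0259 far 0.0258
top few 0
[ 0.60904645 -0.01750361  0.06543363] [-0.68192546  1.16102378 -0.31889776] [-0.00754704  0.03026299  0.03758599] 0.49391442736450947 0.0
70 [ 0.63001343 -0.01336087  0.06779724]
```

drive_tool --moves '[[[0,0.04,-0.06],0,0],[[0,0.04,-0.06],0,0.5],[[0,0.04,-0.06],0,1],[[0,0.04,-0.06],0,1],[[0,0.04,-0.06],0,1]]' --grip_force 80

```text
time: 20.05
position: [0.6138, -0.0155, 0.0752]
eef_rot: [[-0.625, 0.78, 0.001], [0.78, 0.625, 0.0], [-0.001, 0.001, -1.0]]
ft_force: [0.0, 0.8, 5.4]
gripper_width: 0.105
gripper_force: 78.1
```

drive_tool --moves '[[[0,0,0],0,1],[[0,0,0],0,1],[[0,0,-0.1],0,1],[[0,0,-0.2],0,1],[[0,0,-0.3],0,1]]'

```text
time: 20.55
position: [0.6134, -0.0155, 0.0989]
eef_rot: [[-0.625, 0.78, -0.0], [0.78, 0.625, 0.0], [0.0, -0.0, -1.0]]
ft_force: [0.7, -0.8, -2.6]
gripper_width: 0.104
gripper_force: 78.1
```

```bash
python3 - <<'E'
from tilt import *
tilt((.5418,-.0597),-.107,(.03,.12))
s=arm.sense();print(s['position'],s['ft_force'],s['torque'],s['gripper_width'],s['gripper_force'])
E
```

```text
scene 376 376 slope x,y [0.003 0.002] tilt 0.003 z mid 0.0493 far 0.0491
top few 0
[ 0.61409654 -0.01554634  0.09992258] [ 0.23671066  0.26029571 -2.031493  ] [ 0.13088182 -0.14130916  0.00297151] 0.10253710958612278 78.10676336288452
```

Level and free. I'll lift and carry it to the mat.

drive_tool --moves '[[[0,0,-0.25],0,1],[[0,0,-0.5],0,1],[[0,0,-0.75],0,1],[[0,0,-0.95],0,1],[[0,0,-0.95],0,1]]'

```text
time: 21.15
position: [0.6143, -0.0155, 0.1766]
eef_rot: [[-0.625, 0.78, 0.004], [0.78, 0.625, -0.0], [-0.002, 0.003, -1.0]]
ft_force: [1.0, -0.3, -1.1]
gripper_width: 0.102
gripper_force: 78.2
```

drive_tool --moves '[[[-0.1,-0.15,-0.3],0,1],[[-0.25,-0.35,-0.6],0,1],[[-0.4,-0.57,-0.8],0,1],[[-0.57,-0.79,-0.94],0,1],[[-0.57,-0.79,-0.94],0,1]]'

```text
time: 21.65
position: [0.5925, -0.0928, 0.2502]
eef_rot: [[-0.623, 0.782, 0.001], [0.782, 0.623, -0.001], [-0.001, 0.001, -1.0]]
ft_force: [-0.3, 0.5, -2.1]
gripper_width: 0.101
gripper_force: 78.4
```

drive_tool --moves '[[[-0.14,-0.2,0],0,1],[[-0.28,-0.4,0],0,1],[[-0.43,-0.6,0],0,1],[[-0.57,-0.79,0],0,1],[[-0.57,-0.79,0],0,1]]'

```text
time: 22.15
position: [0.5713, -0.1669, 0.2479]
eef_rot: [[-0.624, 0.782, -0.002], [0.782, 0.624, 0.0], [0.001, -0.001, -1.0]]
ft_force: [-1.1, 0.8, -3.7]
gripper_width: 0.108
gripper_force: 78.4
```

drive_tool --moves '[[[-0.14,-0.2,0],0,1],[[-0.28,-0.4,0],0,1],[[-0.43,-0.6,0],0,1],[[-0.57,-0.79,0],0,1],[[-0.57,-0.79,0],0,1]]'

```text
time: 22.65
position: [0.5508, -0.2416, 0.2482]
eef_rot: [[-0.624, 0.781, -0.001], [0.781, 0.624, 0.0], [0.001, -0.001, -1.0]]
ft_force: [0.6, 0.3, -1.6]
gripper_width: 0.102
gripper_force: 78.4
```

drive_tool --moves '[[[0,0,0],0,1],[[0,0,0],0,1],[[0,0,0],0,1],[[0,0,0],0,1],[[0,0,0],0,1]]'

```text
time: 23.15
position: [0.5511, -0.2404, 0.2495]
eef_rot: [[-0.626, 0.78, 0.0], [0.78, 0.626, 0.0], [-0.0, 0.0, -1.0]]
ft_force: [-0.0, 0.5, -2.0]
gripper_width: 0.102
gripper_force: 78.4
```

```bash
python3 - <<'E'
from tilt import *
tilt((.479,-.286),-.107,(.15,.24))
s=arm.sense();print(s['position'],s['ft_force'],s['torque'],s['gripper_width'],s['gripper_force'],abs(s['qvel']).max(),s['time'])
W=grab('scene')[2];z=W[...,2]
m=(z>.18)&(z<.235)&(abs(W[...,0]-.479)<.15)&(abs(W[...,1]+.286)<.15);P=W[m];print('tray extents',np.percentile(P,[1,99],axis=0).round(3))
# jig: fin top, lower tray floor, tongue/keeper check
m=(abs(W[...,0]-.558)<.03)&(abs(W[...,1]-.09)<.03)&(z>.05);print('fin',m.sum(),W[m].mean(0).round(4))
m=(abs(W[...,0]-.54)<.04)&(abs(W[...,1]+.06)<.03)&(z<.03);print('lower floor z',np.median(W[m][:,2]),W[m][:,2].std())
# bystanders: pictures at start vs now
i0=cv2.imread('pics/scene0.png').astype(int);i1=arm.capture('scene')[0][:,:,::-1].astype(int);D=abs(i1-i0).max(2)
for n,b in dict(hammer=(275,280,400,355),tin=(185,235,222,285),former=(250,160,282,184),square=(138,205,192,246)).items():
    print(n,(D[b[1]:b[3],b[0]:b[2]]>40).mean().round(3))
E
```

```text
scene 283 281 slope x,y [0.004 0.002] tilt 0.005 z mid 0.2002 far 0.1999
top 140 134 slope x,y [0.006 0.021] tilt 0.022 z mid 0.1968 far 0.1957
[ 0.55103686 -0.24061652  0.24950774] [-0.24719533 -0.64528368 -2.05501807] [ 0.05020099 -0.11248664  0.01137441] 0.10291773775758684 78.39589834213257 0.0026372434735995884 23.25
tray extents [[ 0.405 -0.35   0.198]
 [ 0.567 -0.221  0.233]]
fin 61 [0.5616 0.0884 0.0565]
lower floor z 0.010745489877333217 0.0014033702502346827
hammer 0.0
tin 0.0
former 0.229
square 0.17
```

The tray is level at 0.20 m over the mat, the keeper fin is at home, and the bottom tray floor is at its 11 mm height. The image changes at the block and the square fit the arm, tray and their shadows, since nothing went near either. Handing in.

```bash
python3 -c "
from bench import arm
print(arm.finish_job())"
```

```text
the job is handed in; nothing more can be done
None
```

The job is handed in, result not reported back: the keeper is home, the top tray was peeled (0.154 rad tilt measured on a repeat peel after an uncertain first one that meant letting go and regripping), and it is held level 20 cm over the mat; the hammer and tin look unmoved, while the block and square were never approached but could not be confirmed on camera.

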